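# Tip the stone ball into the handled dish and offer the dish towards the door

### The job

Without touching the polished stone ball, pick up the open travel tin, tip it about half over (some 45 degrees) just above the wooden dish so that the ball rolls gently into the dish, then bring the tin level and stand it back on its stone coaster. Next take the wooden dish across its sides, leaving its handle free to be taken, lift it well clear of the dresser and only then turn it a quarter turn in the air until the handle points to the doorway, keeping it level with the ball in the middle all the while. Finish still holding the dish up like that, more than 10 cm above the dresser top and with the ball at rest, and leave the tin's lid, the photo block and the jewelry chest alone.

Things in the scene. Friction and masses are not known exactly. Their poses are not given: they have to be found in the camera images.
- tin: Open aluminium tin, 92 mm long (its x), 62 wide (y), 20 high, flat sides, 90 g. Origin: centre of its underside; z up. Grip it across the 62 mm. Its dark blue liner is dished: 7 mm above the underside in the middle, curving up to the rim, at 30 degrees where it meets it at either short end (both alike), so the ball rolls out over an end tipped down by more than about 30 degrees.
- coaster: Square grey stone coaster, 100 x 100 x 8 mm, fixed to the dresser top; the tin stands on it at the start, centres within 8 mm, its x axis within 17 degrees of the coaster's. Origin: centre of its underside, on the dresser top.
- ball_center (a point): Centre of the loose polished pink stone ball, 22 mm in diameter, 15 g, that rolls easily. At the start it rests in the middle of the tin's liner, its top 9 mm above the tin's rim.
- dish: Dark walnut dish, an oblong block 116 mm long (its x), 66 wide (y), 24 high with flat long sides, 120 g with its handle. Origin: centre of its underside (on the dresser top at the start); z up; +x points along its handle, at the start roughly to the robot. It balances about 8 mm from the origin towards the handle. Grip it across the 66 mm.
- dish_handle: The dish's flat handle, one piece with the dish: 24 mm wide, 12 mm thick (10 to 22 mm above the dish's underside), standing out from the dish's +x end, from 58 to 106 mm from the dish's origin. This entry's origin and axes are those of the dish. Not to be touched.
- dish_well (a point): Lowest point of the dish's smooth hollow, above the dish's origin and 10 mm above its underside. The hollow is an oval 106 mm long (dish x) by 57 mm wide (dish y) and 14 mm deep; a ball left alone in the level dish comes to rest within about 5 mm of here, its centre 11 mm above.
- handle_end (a point): Tip of the dish's handle, 106 mm from the dish's origin along its x, 16 mm above its underside.
- hook_rail: Brass hook rail with an orange keyring on a low pine board, 620 mm long, 140 high, fixed along the dresser's wall-side edge on the robot's left (+y). Origin: under the middle of the board, on the dresser top; x along the board. Its -y axis is the way to the doorway: the open bedroom door lies straight across from it, about 1.9 m off on the robot's right (-y).
- tin_lid: The tin's aluminium lid, 95 x 65 x 15 mm, lying loose; to be left alone. Origin: centre of its underside.
- photo_block: Clear acrylic photo block with a beach picture, 25 x 105 x 80 mm high, standing loose; to be left alone. Origin: centre of its underside.
- chest: Wooden jewelry chest with two small drawers, brass knobs and latch towards the robot, 160 x 220 x 130 mm high, fixed; knobs stand out about 40 mm. To be left alone. Origin: centre of its underside.
- ball: The same loose ball as a body (22 mm, 15 g). Its origin is a point of its surface and turns with it as it rolls: use ball_center for its place.

How it is judged (in metres and radians):
On the way, in this order (a step that is already met when the one before it is completed fails the run):
1. the tin is held up, tipped by more than 30 degrees, over the dish (angle between tin's own z axis and vertical above 0.52 rad and horizontal distance between tin and dish below 0.13 m and contact force between the fingers and tin above 0.5 N), for 0.1 s.
2. the ball lies in the middle of the dish and the tin is back, level and let go, on its coaster (horizontal distance between tin and coaster below 0.03 m and height (world z) of tin below 0.014 m and angle between tin's own z axis and vertical below 0.08 rad and contact force between the fingers and tin below 0.1 N and horizontal distance between ball_center and dish_well below 0.02 m and z of ball_center in the frame of dish below 0.028 m), for 0.2 s.
3. the dish is lifted more than 6 cm, held by its sides, before it is turned (handle still more than about 45 degrees from the doorway), ball in the middle (height (world z) of dish above 0.06 m and angle between the x axis of dish and the y axis of hook_rail, either way round above 0.79 rad and contact force between the fingers and dish above 0.5 N and horizontal distance between ball_center and dish_well below 0.02 m), for 0.1 s.
At the end, for the whole second after the job is handed in: The gripper holds the still dish over 10 cm above the dresser top, nothing else under it, level within 6 degrees, handle to the doorway within 13 degrees; the ball rests in it within 12 mm of the middle; the tin stands level on the coaster, centres within 30 mm (height (world z) of dish above 0.1 m and angle between dish's own z axis and vertical below 0.1 rad and contact force between the fingers and dish above 0.5 N and contact force between dish and chest below 0.1 N and contact force between dish and photo_block below 0.1 N and contact force between dish and tin below 0.1 N and angle between the x axis of dish and the y axis of hook_rail, either way round below 0.23 rad and x of hook_rail in the frame of dish below -0.15 m and linear speed of dish below 0.02 m/s and linear speed of ball below 0.03 m/s and horizontal distance between ball_center and dish_well below 0.012 m and z of ball_center in the frame of dish below 0.026 m and horizontal distance between tin and coaster below 0.03 m and height (world z) of tin below 0.014 m and angle between tin's own z axis and vertical below 0.08 rad); the arm keeps its last pose, push and grip.
It fails at once if the gripper touches the ball or takes hold of the dish's handle (contact force between the fingers and ball above 0.2 N or contact force between the fingers and dish_handle above 0.5 N).
It fails at once if the ball falls onto the dresser top or off it, or drops hard (faster than 1.2 m/s) (height (world z) of ball_center below 0.0145 m or linear speed of ball above 1.2 m/s).
It fails at once if the tin is tipped more than 75 degrees (angle between tin's own z axis and vertical above 1.31 rad).
It fails at once if while the dish is carried it tilts more than 9 degrees or the ball strays more than 18 mm from the middle (height (world z) of dish above 0.03 m and (horizontal distance between ball_center and dish_well above 0.018 m or angle between dish's own z axis and vertical above 0.157 rad)).
It fails at once if the tin's lid or the photo block is moved more than 15 mm, or the jewelry chest is pushed with more than 2 N (distance of any of tin_lid, photo_block from where it was at the start of the episode above 0.015 m or contact force between any of the arm, the fingers and chest above 2 N).
It also fails if it takes over 61 s, if anything falls off the work surface, if the arm or the gripper's body presses on something with over 40 N, if the wrist force passes 120 N, or if a joint passes its speed limit or range.

### The arm

A 6-joint arm with a two-finger parallel gripper is mounted at the origin on the work surface. World frame = base frame: x ahead of the robot, y to its left, z up, the work surface at z = 0. Lengths are in m, angles in degrees, forces in N, time in s.
With the tool pointing down it reaches from about 0.375 to 0.9 m from the base axis. Payload 3.1 kg.
Tool frame: the origin (TCP) lies between the finger pads; the fingertips stand 22 mm ahead of it and the grasp point (between the pads) lies 3 mm ahead of it (bot.tip_extent is the distance from the TCP to the fingertips, in m); y points along the fingers, z is the direction in which the jaws open and shut, and the axes are right-handed (so a half turn about y gives the same grasp; the last joint's range is limited). The gripper opens to 87 mm and grips with 3 to 60 N. Pads are 19 mm wide; open, the fingers measure 117 mm over their backs; the gripper's body (75 mm by 190 mm) begins 51 mm behind the grasp point.
Start: joints at [54.345, 30.224, 82.088, -0, 67.689, -10.227], TCP at [0.268, 0.564, 0.245] pointing down, gripper open.
Joint ranges: [-176.69, 176.69], [-43.24, 126.21], [12.49, 139.97], [-82, 262], [0, 151.66], [-163.58, 163.58]. Speed limits (degrees/s): [159.86, 159.86, 180, 180, 180, 180].

### API

Orientations are given as a 3x3 rotation matrix whose columns are the frame's x, y, z axes.
In Python, from rig import bot, eyes, models gives the robot as it stands. The module is installed in compiled form; this text tells all that it offers.
- The arm moves only by the tool arm_command, never from a script. Its arguments are lists of equal length, an entry for each row: "translation": the shift along the tool's x, y, z each as a share of 0.08 m, from -1 to 1, a list of three; "rotation": the turn, a rotation vector about the tool's x, y, z each as a share of 60 degrees, from -1 to 1, a list of three; "grip": the closure, from -1 (fully open) to 1 (shut), so that 0 is half open. In form: {"translation": [[x, y, z], ...], "rotation": [[rx, ry, rz], ...], "grip": [grip, ...]}. A call has 1 to 5 rows; each row is the pose to reach, as a shift and turn from the pose commanded when the call began, along the tool's axes at that moment; what a row does not reach only later rows make up. A row lasts 1/10 s, in which the tool goes at most 50 mm and 8.59 degrees, less where a joint would pass 70% of its speed; a pose out of reach is approached as far as the arm can. A call with a number of a shift or a turn outside -1 to 1 is refused whole. A call with a gripper value outside its range is refused whole. The fingers move at their own pace and stop on an object; the grip force is fixed at half the most. Time passes only in rows, so rows that repeat a pose let the fingers close. It gives the time, the measured TCP pose, the force and the opening at its end, in the units of the state.
- bot.read_state(): the state, without advancing time (a new reading comes with each control period).
- eyes.capture(name): name is "scene" or "top" or "wrist"; returns a dict with "image" (480x640x3 uint8, blue, green, red), "mtx" (3x3 intrinsics, pixels), "rvec" (rotation vector, rad) and "tvec" (3), from world to camera coordinates, as OpenCV has them; the wrist camera has in their place "hand_eye" (4x4, takes a point from camera to tool coordinates, whose origin is the TCP and whose axes are the tool frame's). Camera axes: x right, y down, z forward; pixel columns grow to the right and rows downward; lengths in m; the calibration is good to about 2 mm. A picture is of the moment at which its call begins: read the wrist's pose just before it. There is no depth.
- bot.hand_in(): hands the job in, once; it reports no verdict.
Trained networks look in the newest picture that a camera, given by its name, has taken for a name from the list of things; names that differ only in an ending like _2 or _b are one class to them, and where a whole thing is asked for, a point or a joint stands for the part that bears it (a point fixed in the world has none). Each returns a list of dicts, best first, with "conf" (0 to 1); they miss things now and then, are a little off and sometimes report something else, mostly with a low value. They report only what shows in the picture. A call takes as long as a camera call.
- models.recognise(camera, thing): "extent" ([left, top, right, bottom] as shares, 0 to 1, of the picture: columns of its width, rows of its height, round what is visible of it).
- models.spot_point(camera, thing): "point" ([column, row] as shares, 0 to 1, of the picture: columns of its width, rows of its height: a listed point, or the origin of a listed thing).
The state is a dict: "time_s": time; "joint_positions": joint angles; "qvel": joint speeds; "tau": joint torques, N m; "position": TCP position; "tcp_rot": TCP orientation; "force": force on the tool from outside, world axes, zero at the start; "moment": the same for the moment, N m; "opening": opening from 0.0 (shut) to 1.0 (fully open).
Only numpy, scipy, OpenCV 4.12 (cv2) and the standard library are available. Lean on these libraries where they do the work, as an engineer would, in place of code of your own. Each camera call takes 0.05 s, during which the arm holds its last target. There are 200 camera calls.

## Working session

There is one attempt and no reset: what is moved stays moved. The work goes in short steps, Python scripts to look and compute and a tool call to move; the robot and the scene stay as the last step left them, time stands still between calls to the robot, and variables do not carry over. Pictures are saved under pics/ and viewed, about 8 in all and at most 12, crops included, and the job is handed in when it is done.

Besides the shell and the picture viewer there is one more tool, called after "Call:" by a JSON object that holds its "name" and its "arguments". arm_command: Moves the arm, as the interface text tells. Shift numbers are shares of 0.08 m and turn numbers shares of 60 degrees, none past 1 either way. Its arguments: {"type":"object","properties":{"translation":{"type":"array"},"rotation":{"type":"array"},"grip":{"type":"array"}},"required":["translation","rotation","grip"]}

```bash
mkdir -p pics; cat > h.py <<'E'
import numpy as np, cv2
from rig import bot, eyes, models
def snap(n,f=None):
    s=bot.read_state(); c=eyes.capture(n)
    if f: cv2.imwrite('pics/'+f,c['image'])
    K=np.array(c['mtx'],float)
    if 'hand_eye' in c:
        T=np.eye(4);T[:3,:3]=s['tcp_rot'];T[:3,3]=s['position'];T=T@np.array(c['hand_eye'])
        R=T[:3,:3].T;t=-R@T[:3,3]
    else:
        R=cv2.Rodrigues(np.array(c['rvec'],float))[0];t=np.array(c['tvec'],float).ravel()
    return c['image'],K,R,t
def ray(cam,px,z):
    _,K,R,t=cam
    d=R.T@np.linalg.inv(K)@[px[0],px[1],1];o=-R.T@t
    return o+d*(z-o[2])/d[2]
def proj(cam,P):
    _,K,R,t=cam
    p=(R@np.atleast_2d(P).T).T+t;p=p@K.T
    return p[:,:2]/p[:,2:]
E
cat > a.py <<'E'
from h import *
np.set_printoptions(precision=4,suppress=True)
s=bot.read_state();print(s)
for n in ['top','scene']:
    c=snap(n,n+'0.png');print(n,'campos',-c[2].T@c[3])
    for th,z in [('tin',0.008),('coaster',0),('ball_center',.026),('dish',0),('dish_well',.01),('handle_end',.016),('hook_rail',0),('tin_lid',0),('photo_block',0),('chest',0)]:
        r=models.spot_point(n,th)
        if r: p=np.array(r[0]['point'])*[640,480];print(th,round(r[0]['conf'],2),p,ray(c,p,z))
E
python3 a.py
```

```text
{'time_s': 0.0, 'joint_positions': array([ 54.3443,  30.278 ,  82.1557,  -0.0002,  67.6899, -10.226 ]), 'qvel': array([ 0.0296, -0.0977,  0.0222,  0.1015, -0.0454,  0.0147]), 'tau': array([ -0.0001, -44.0047, -17.6594,   0.0633,   0.0585,  -0.0002]), 'position': array([0.2679, 0.5639, 0.2436]), 'tcp_rot': array([[ 0.9031, -0.0013,  0.4294],
       [-0.4294, -0.0018,  0.9031],
       [-0.0004, -1.    , -0.0021]]), 'force': array([ 0.3322,  0.7052, -0.4715]), 'moment': array([ 0.0166, -0.0447, -0.0395]), 'opening': 1.0000528867517047}
top campos [0.4627 0.0704 0.9921]
tin 0.62 [297.792 245.712] [0.5393 0.1254 0.008 ]
coaster 0.56 [296.192 246.096] [0.5391 0.1293 0.    ]
ball_center 0.41 [295.296 248.88 ] [0.5312 0.1296 0.026 ]
dish 0.97 [408.896 242.688] [ 0.5482 -0.1151  0.    ]
dish_well 0.91 [408.896 244.416] [ 0.5437 -0.1132  0.01  ]
handle_end 0.65 [406.976 295.2  ] [ 0.4357 -0.1067  0.016 ]
hook_rail 0.95 [174.4   218.496] [0.5978 0.3971 0.    ]
tin_lid 0.63 [371.328 160.992] [ 0.7289 -0.0345  0.    ]
photo_block 0.56 [466.496 166.512] [ 0.7176 -0.2439  0.    ]
chest 0.66 [261.12 143.28] [0.7679 0.2104 0.    ]
scene campos [1.0498 0.6259 0.5702]
tin 0.89 [365.888 271.296] [0.5408 0.1245 0.008 ]
coaster 0.65 [369.28  274.176] [0.5345 0.127  0.    ]
ball_center 0.66 [288.384 366.384] [0.7798 0.2253 0.026 ]
dish 0.76 [281.6   219.888] [ 0.551  -0.1115  0.    ]
dish_well 0.63 [368.    269.712] [0.5368 0.1254 0.01  ]
handle_end 0.74 [327.68  199.392] [ 0.4446 -0.0946  0.016 ]
hook_rail 0.88 [471.168 386.592] [0.5956 0.393  0.    ]
tin_lid 0.63 [222.528 275.28 ] [ 0.7338 -0.0315  0.    ]
chest 0.85 [289.792 364.176] [0.763  0.2041 0.    ]
```

```bash
python3 -c "
import cv2
a=cv2.imread('pics/top0.png');cv2.imwrite('pics/top0c.png',cv2.resize(a[110:350,150:510],(800,533),interpolation=cv2.INTER_CUBIC))"
```

```text
(no output)
```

View pics/top0c.png

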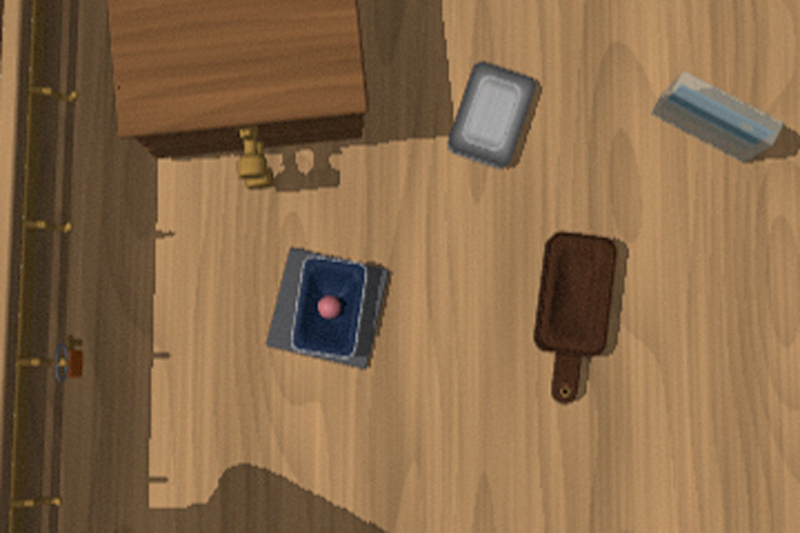

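View pics/scene0.png

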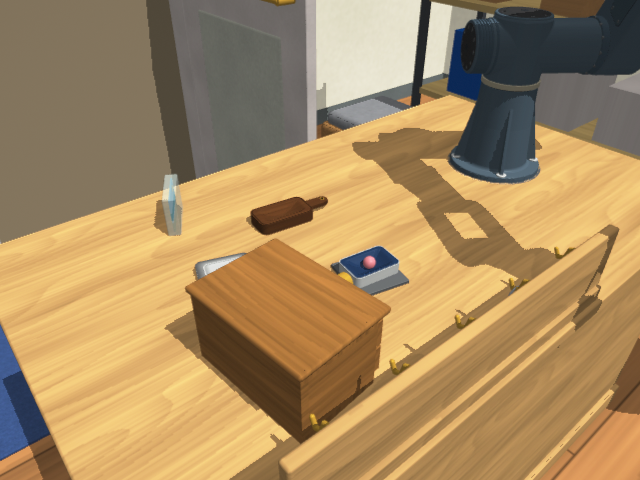

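```bash
cat > b.py <<'E'
from h import *
np.set_printoptions(precision=4,suppress=True)
c=snap('top');im=c[0].astype(int)
B,G,R=im[...,0],im[...,1],im[...,2]
def fit(mask,seed,z):
    n,l,st,ce=cv2.connectedComponentsWithStats(mask.astype(np.uint8))
    # component nearest seed
    ys,xs=np.nonzero(l>0);i=np.argmin((xs-seed[0])**2+(ys-seed[1])**2);k=l[ys[i],xs[i]]
    cn=max(cv2.findContours((l==k).astype(np.uint8),0,1)[0],key=len)[:,0]
    W=np.array([ray(c,p,z)[:2] for p in cn.astype(float)])
    return cv2.minAreaRect((W*1000).astype(np.float32)),len(cn),W
m=(B>R+25)&(B<150)
print('tin',fit(m,(290,255),.024)[:2])
m=(R<110)&(R>B)&(G<70)
r,n,W=fit(m,(408,242),.024);print('dish+handle',r,n,W.min(0),W.max(0))
mm=cv2.morphologyEx(m.astype(np.uint8),cv2.MORPH_OPEN,np.ones((17,17)))
print('dish body',fit(mm,(408,242),.024)[:2])
for z in (.1,):print('rail dir',ray(c,(150+36/2.222,110),z)-ray(c,(150+8/2.222,350),z))
sc=snap('scene')
print('rail dir scene',ray(sc,(612,228),.14),ray(sc,(285,462),.14))
E
python3 b.py
```

```text
tin (((533.9718017578125, 124.41477966308594), (57.90058898925781, 87.27478790283203), 82.03076171875), 123)
dish+handle ((524.2545166015625, -111.93463897705078), (78.84608459472656, 161.85601806640625), 82.43370056152344) 224 [ 0.4446 -0.153 ] [ 0.6074 -0.0704]
dish body (((545.8555908203125, -110.86424255371094), (71.78944396972656, 115.55592346191406), 89.07173156738281), 160)
rail dir [ 0.4752 -0.004   0.    ]
rail dir scene [0.3026 0.3992 0.14  ] [0.9043 0.3968 0.14  ]
```

```bash
cat > plan.py <<'E'
from h import *
import json
from scipy.spatial.transform import Rotation as Ro
def down(yaw,tilt=0):
    # tool x at world yaw, y down; tilt about tool z (degrees)
    a=np.radians(yaw);x=np.array([np.cos(a),np.sin(a),0]);y=np.array([0,0,-1.])
    return np.c_[x,y,np.cross(x,y)]@Ro.from_euler('z',tilt,degrees=True).as_matrix()
def emit(poses,grip,start=None,nd=3):
    """poses: list of (P,R) one per row; prints calls of 5 rows"""
    s=bot.read_state()
    P0,R0=start or (np.array(s['position']),np.array(s['tcp_rot']))
    for i in range(0,len(poses),5):
        T,Q=[],[]
        for P,R in poses[i:i+5]:
            T.append(np.round(R0.T@(P-P0)/.08,nd).tolist())
            Q.append(np.round(np.degrees(Ro.from_matrix(R0.T@R).as_rotvec())/60,nd).tolist())
        print(json.dumps(dict(translation=T,rotation=Q,grip=[grip]*len(T))))
        P0=P0+R0@np.array(T[-1])*.08; R0=R0@Ro.from_rotvec(np.radians(np.array(Q[-1])*60)).as_matrix()
def smooth(n): 
    u=np.arange(1,n+1)/n; return u**3*(10-15*u+6*u*u)
E
python3 - <<'E'
from plan import *
s=bot.read_state();P0=s['position'];R0=s['tcp_rot']
P1=np.array([.50,.125,.21])
emit([(P0+(P1-P0)*u,R0@Ro.from_euler('y',160*u,degrees=True).as_matrix()) for u in np.arange(1,7)/6],-1)
E
# one row per waypoint above is grouped by 5; print single waypoints per call instead
python3 - <<'E'
from plan import *
s=bot.read_state();P0=s['position'];R0=s['tcp_rot']
P1=np.array([.50,.125,.21]);st=(P0,R0)
for k in range(1,7):
    u=k/6;n=(P0+(P1-P0)*u,R0@Ro.from_euler('y',160*u,degrees=True).as_matrix())
    emit([n],-1,st);st=n
E
```

```text
{"translation": [[0.829, 0.072, -0.62], [1.658, 0.144, -1.239], [2.487, 0.216, -1.859], [3.316, 0.288, -2.478], [4.145, 0.36, -3.098]], "rotation": [[0.0, 0.444, 0.0], [-0.0, 0.889, 0.0], [-0.0, 1.333, 0.0], [0.0, 1.778, -0.0], [0.0, 2.222, -0.0]], "grip": [-1, -1, -1, -1, -1]}
{"translation": [[-0.118, 0.072, 1.028]], "rotation": [[-0.0, 0.445, -0.0]], "grip": [-1]}
{"translation": [[0.829, 0.072, -0.62]], "rotation": [[0.0, 0.444, 0.0]], "grip": [-1]}
{"translation": [[1.019, 0.072, -0.182]], "rotation": [[-0.0, 0.444, 0.0]], "grip": [-1]}
{"translation": [[0.992, 0.072, 0.295]], "rotation": [[-0.0, 0.444, 0.0]], "grip": [-1]}
{"translation": [[0.754, 0.072, 0.709]], "rotation": [[-0.0, 0.444, 0.0]], "grip": [-1]}
{"translation": [[0.356, 0.072, 0.972]], "rotation": [[-0.0, 0.444, -0.0]], "grip": [-1]}
{"translation": [[-0.118, 0.072, 1.028]], "rotation": [[-0.0, 0.444, -0.0]], "grip": [-1]}
```

Call:
{"name": "arm_command", "arguments": {"translation": [[0.83,0.07,-0.62],[0.83,0.07,-0.62],[0.83,0.07,-0.62],[0.83,0.07,-0.62]], "rotation": [[0,0.444,0],[0,0.444,0],[0,0.444,0],[0,0.444,0]], "grip": [-1,-1,-1,-1]}}

```text
time_s: 1.6
position: [0.3076, 0.4905, 0.2391]
tcp_rot: [[0.613, -0.0, 0.79], [-0.79, 0.0, 0.613], [-0.0, -1.0, 0.0]]
force: [0.9, 0.1, -0.0]
opening: 1.002
```

Call:
{"name": "arm_command", "arguments": {"translation": [[1,0.07,-0.18],[1,0.07,-0.18],[1,0.07,-0.18],[1,0.07,-0.18]], "rotation": [[0,0.444,0],[0,0.444,0],[0,0.444,0],[0,0.444,0]], "grip": [-1,-1,-1,-1]}}

```text
time_s: 2.0
position: [0.3453, 0.4192, 0.2335]
tcp_rot: [[0.197, 0.0, 0.98], [-0.98, 0.001, 0.197], [-0.001, -1.0, 0.0]]
force: [-0.3, -0.1, -0.8]
opening: 0.998
```

Call:
{"name": "arm_command", "arguments": {"translation": [[0.99,0.07,0.3],[0.99,0.07,0.3],[0.99,0.07,0.3],[0.99,0.07,0.3]], "rotation": [[0,0.444,0],[0,0.444,0],[0,0.444,0],[0,0.444,0]], "grip": [-1,-1,-1,-1]}}

```text
time_s: 2.4
position: [0.3843, 0.3466, 0.2279]
tcp_rot: [[-0.262, 0.0, 0.965], [-0.965, 0.001, -0.262], [-0.001, -1.0, 0.0]]
force: [-0.2, -0.6, 0.1]
opening: 1.001
```

Call:
{"name": "arm_command", "arguments": {"translation": [[0.75,0.07,0.71],[0.75,0.07,0.71],[0.75,0.07,0.71],[0.75,0.07,0.71]], "rotation": [[0,0.444,0],[0,0.444,0],[0,0.444,0],[0,0.444,0]], "grip": [-1,-1,-1,-1]}}

```text
time_s: 2.8
position: [0.4231, 0.2739, 0.2223]
tcp_rot: [[-0.666, 0.0, 0.746], [-0.746, 0.001, -0.666], [-0.001, -1.0, -0.0]]
force: [-0.9, 0.5, 0.2]
opening: 0.997
```

Call:
{"name": "arm_command", "arguments": {"translation": [[0.36,0.07,0.97],[0.36,0.07,0.97],[0.36,0.07,0.97],[0.36,0.07,0.97]], "rotation": [[0,0.444,0],[0,0.444,0],[0,0.444,0],[0,0.444,0]], "grip": [-1,-1,-1,-1]}}

```text
time_s: 3.2
position: [0.4613, 0.2006, 0.2166]
tcp_rot: [[-0.929, 0.0, 0.37], [-0.37, 0.0, -0.929], [-0.0, -1.0, -0.0]]
force: [-0.1, 0.2, -0.9]
opening: 0.999
```

Call:
{"name": "arm_command", "arguments": {"translation": [[-0.12,0.07,1],[-0.12,0.07,1],[-0.12,0.07,1],[-0.12,0.07,1],[-0.12,0.07,1]], "rotation": [[0,0.444,0],[0,0.444,0],[0,0.444,0],[0,0.444,0],[0,0.444,0]], "grip": [-1,-1,-1,-1,-1]}}

```text
time_s: 3.7
position: [0.4986, 0.1303, 0.2109]
tcp_rot: [[-0.997, -0.001, -0.083], [0.083, 0.0, -0.997], [0.001, -1.0, -0.0]]
force: [0.5, 0.2, 0.1]
opening: 1.001
```

```bash
cat > c.py <<'E'
from h import *
import sys
np.set_printoptions(precision=4,suppress=True)
s=bot.read_state();print(s['time_s'],s['position'],s['joint_positions'],'\n',s['tcp_rot'])
c=snap('wrist',sys.argv[1]);print('cam',-c[2].T@c[3])
for th,z in [('tin',0.008),('coaster',0),('ball_center',.026),('dish',0),('dish_well',.01),('handle_end',.016)]:
    r=models.spot_point('wrist',th)
    if r: p=np.array(r[0]['point'])*[640,480];print(th,round(r[0]['conf'],2),p,ray(c,p,z))
E
python3 c.py w1.png
```

```text
3.7 [0.4986 0.1303 0.2109] [ 2.2    24.5071 99.7552  0.0219 55.7669 96.9745] 
 [[-0.9965 -0.0005 -0.0834]
 [ 0.0834  0.0003 -0.9965]
 [ 0.0005 -1.     -0.0003]]
cam [0.5786 0.1234 0.3506]
tin 0.77 [322.688 173.088] [0.5378 0.1266 0.008 ]
ball_center 0.73 [323.2   179.424] [0.5343 0.1265 0.026 ]
dish 0.65 [578.688 137.52 ] [ 0.5498 -0.1139  0.    ]
dish_well 0.65 [583.872 138.384] [ 0.5494 -0.1119  0.01  ]
handle_end 0.81 [559.488 249.888] [ 0.4456 -0.0974  0.016 ]
```

View pics/w1.png

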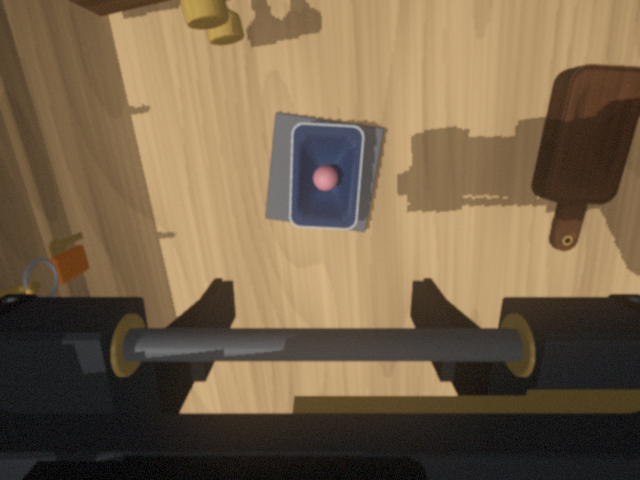

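```bash
python3 - <<'E'
from h import *
c=snap('wrist')
im=c[0].astype(int);B,G,R=im[...,0],im[...,1],im[...,2]
def f(m,seed,z):
    n,l,st,ce=cv2.connectedComponentsWithStats(m.astype(np.uint8));ys,xs=np.nonzero(l>0);i=np.argmin((xs-seed[0])**2+(ys-seed[1])**2);k=l[ys[i],xs[i]]
    cn=max(cv2.findContours((l==k).astype(np.uint8),0,1)[0],key=len)[:,0]
    W=np.array([ray(c,p,z)[:2] for p in cn.astype(float)]);return cv2.minAreaRect((W*1000).astype(np.float32)),st[k]
print(f((B>R+18)&(B>G+10),(330,210),.027))
q=[ray(c,p,.028)[:2] for p in [(293,123),(363,124),(359,229),(290,226)]]
print(np.array(q),np.mean(q,0),'yaw',np.degrees(np.arctan2(*((q[0]+q[1]-q[2]-q[3])[::-1]))))
d=[ray(c,p,.024)[:2] for p in [(560,72),(534,188)]];v=d[0]-d[1];print('dish side yaw',np.degrees(np.arctan2(v[1],v[0])),d)
q=[ray(c,p,.008)[:2] for p in [(277,113),(384,126),(365,232),(267,218)]]
print('coaster',np.mean(q,0),np.degrees(np.arctan2(*((q[0]+q[1]-q[2]-q[3])[::-1]))))
E
```

```text
(((535.7805786132812, 124.66987609863281), (58.058956146240234, 87.30622100830078), 82.17140197753906), array([ 291,  126,   69,  101, 5004], dtype=int32))
[[0.58491601 0.14655903]
 [0.57879176 0.08743304]
 [0.48669601 0.09638252]
 [0.49525282 0.15954572]] [0.53641415 0.12248008] yaw -6.881644519899653
dish side yaw -8.167618962432224 [array([ 0.60518132, -0.07758499]), array([ 0.50980327, -0.06389582])]
coaster [0.53696542 0.12504185] -12.973724263174171
```

Call:
{"name": "arm_command", "arguments": {"translation": [[-0.2,0.4,0.02],[-0.47,0.82,0.033],[-0.47,0.82,0.033]], "rotation": [[0,0.045,0],[0,0.045,0],[0,0.045,0]], "grip": [-1,-1,-1]}}

```text
time_s: 4.4
position: [0.5364, 0.1223, 0.1411]
tcp_rot: [[-0.99, -0.006, -0.139], [0.139, -0.0, -0.99], [0.006, -1.0, 0.001]]
force: [-1.3, -0.5, -0.5]
opening: 0.999
```

Call:
{"name": "arm_command", "arguments": {"translation": [[0,0.4,0],[0,0.8,0],[0,0.8,0]], "rotation": [[0,0,0],[0,0,0],[0,0,0]], "grip": [-1,-1,-1]}}

```text
time_s: 4.7
position: [0.5333, 0.1229, 0.079]
tcp_rot: [[-0.99, -0.008, -0.138], [0.138, -0.0, -0.99], [0.008, -1.0, 0.001]]
force: [0.0, 0.2, -0.1]
opening: 0.997
```

```bash
python3 c.py w2.png
```

```text
4.7 [0.5333 0.1229 0.079 ] [  1.2734  38.7043 100.3487   0.0023  41.4136  99.2174] 
 [[-0.9904 -0.0081 -0.1382]
 [ 0.1382 -0.0002 -0.9904]
 [ 0.008  -1.      0.0013]]
cam [0.6139 0.1116 0.218 ]
tin 0.85 [316.928 254.784] [0.5384 0.1253 0.008 ]
ball_center 0.78 [318.976 271.392] [0.5347 0.1244 0.026 ]
```

View pics/w2.png

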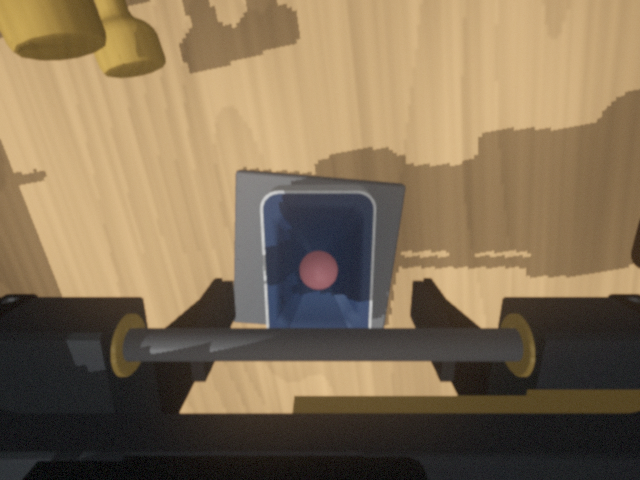

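Call:
{"name": "arm_command", "arguments": {"translation": [[-0.025,0.25,-0.02],[-0.025,0.5,-0.02],[-0.025,0.58,-0.02],[-0.025,0.58,-0.02],[-0.025,0.58,-0.02]], "rotation": [[0,0,0],[0,0,0],[0,0,0],[0,0,0],[0,0,0]], "grip": [-1,-1,-1,-1,-1]}}

```text
time_s: 5.55
position: [0.5392, 0.1242, 0.0357]
tcp_rot: [[-0.99, 0.001, -0.139], [0.139, 0.0, -0.99], [-0.001, -1.0, -0.0]]
force: [0.0, -0.1, 0.6]
opening: 1.002
```

```bash
python3 -c "
from rig import bot
s=bot.read_state();print(s['position'],s['tcp_rot'],s['force'],s['joint_positions'])"
```

```text
[0.53915255 0.12424336 0.03570343] [[-9.90348621e-01  1.17566569e-03 -1.38593745e-01]
 [ 1.38593866e-01  2.11863039e-05 -9.90349302e-01]
 [-1.16138340e-03 -9.99999309e-01 -1.83921879e-04]] [ 0.02499384 -0.13321406  0.63862103] [ 1.40377966e+00  4.32169742e+01  1.00613737e+02 -7.41126337e-04
  3.61019185e+01  9.93708650e+01]
```

Call:
{"name": "arm_command", "arguments": {"translation": [[0.02,0.03,0],[0.038,0.045,0],[0.038,0.045,0],[0.038,0.045,0]], "rotation": [[0,0,0],[0,0,0],[0,0,0],[0,0,0]], "grip": [-1,-1,-0.7,-0.5]}}

```text
time_s: 5.95
position: [0.5356, 0.1247, 0.0315]
tcp_rot: [[-0.99, 0.0, -0.139], [0.139, 0.0, -0.99], [-0.0, -1.0, -0.0]]
force: [-0.0, 0.0, 0.1]
opening: 0.896
```

Call:
{"name": "arm_command", "arguments": {"translation": [[0,0,0],[0,0,0],[0,0,0],[0,0,0],[0,0,0]], "rotation": [[0,0,0],[0,0,0],[0,0,0],[0,0,0],[0,0,0]], "grip": [-0.45,-0.4,-0.3,0,0.5]}}

```text
time_s: 6.45
position: [0.5357, 0.1247, 0.0314]
tcp_rot: [[-0.99, 0.0, -0.139], [0.139, 0.0, -0.99], [-0.0, -1.0, -0.0]]
force: [0.2, 0.0, 0.3]
opening: 0.708
```

Call:
{"name": "arm_command", "arguments": {"translation": [[0,-0.02,0],[0,-0.08,0],[0,-0.18,0],[0,-0.32,0],[0,-0.5,0]], "rotation": [[0,0,0],[0,0,0],[0,0,0],[0,0,0],[0,0,0]], "grip": [0.5,0.5,0.5,0.5,0.5]}}

```text
time_s: 6.95
position: [0.5354, 0.1246, 0.0721]
tcp_rot: [[-0.99, -0.0, -0.139], [0.139, -0.0, -0.99], [0.0, -1.0, 0.0]]
force: [-0.0, 1.0, -0.8]
opening: 0.712
```

Call:
{"name": "arm_command", "arguments": {"translation": [[0,-0.18,0],[0,-0.34,0],[0,-0.44,0],[0,-0.5,0],[0,-0.5,0]], "rotation": [[0,0,0],[0,0,0],[0,0,0],[0,0,0],[0,0,0]], "grip": [0.5,0.5,0.5,0.5,0.5]}}

```text
time_s: 7.45
position: [0.536, 0.1247, 0.1121]
tcp_rot: [[-0.99, 0.001, -0.139], [0.139, 0.0, -0.99], [-0.001, -1.0, -0.0]]
force: [-0.4, -0.8, -1.4]
opening: 0.711
```

```bash
python3 c.py w3.png
```

```text
7.45 [0.536  0.1247 0.1121] [ 1.4593 35.5163 99.3676  0.0006 45.0403 99.425 ] 
 [[-0.9903  0.0013 -0.1386]
 [ 0.1386  0.     -0.9904]
 [-0.0013 -1.     -0.0002]]
cam [0.6152 0.1134 0.2518]
tin 0.56 [317.376 294.096] [0.4997 0.1333 0.008 ]
ball_center 0.96 [322.112 317.088] [0.4904 0.1311 0.026 ]
```

View pics/w3.png

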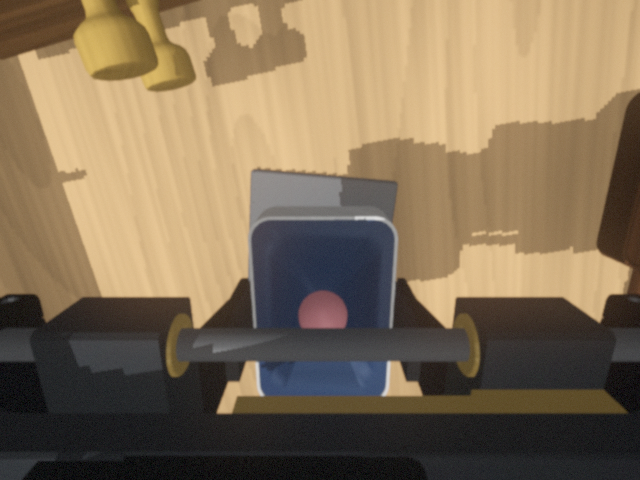

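```bash
python3 - <<'E'
from plan import *
np.set_printoptions(precision=4,suppress=True)
yaw=172.05;D=np.array([.548,-.113]);u=-down(yaw)[:2,0]
def tin(th,zc,lip=-.018):
    t=np.radians(th);s=lip-.046*np.cos(t)-.020*np.sin(t);z=zc+.046*np.sin(t)
    R=down(yaw,-th);return np.r_[D+u*s,z]-R[:,1]*.0235,R
P0=np.array([.536,.1247,.1121]);P1,R1=tin(0,.0885)
emit([(P0+(P1-P0)*k,R1) for k in smooth(20)],.5,(P0,R1))
print('tilt')
ths=np.r_[25*smooth(10),25+np.arange(1,17)*1.25,45]
print(tin(25,.03)[0],tin(45,.03)[0],R1@[0,1,0])
emit([(tin(t,.030+.0585*max(0,1-t/25))) for t in ths],.5,(P1,R1))
E
```

```text
{"translation": [[0.0, 0.0, 0.003], [0.002, 0.0, 0.025], [0.006, 0.0, 0.078], [0.014, 0.0, 0.169], [0.025, 0.0, 0.302]], "rotation": [[0.0, 0.0, 0.0], [0.0, 0.0, 0.0], [0.0, 0.0, 0.0], [0.0, 0.0, 0.0], [0.0, 0.0, 0.0]], "grip": [0.5, 0.5, 0.5, 0.5, 0.5]}
{"translation": [[0.014, 0.0, 0.175], [0.032, 0.0, 0.385], [0.051, 0.0, 0.626], [0.073, 0.001, 0.887], [0.095, 0.001, 1.159]], "rotation": [[0.0, 0.0, 0.0], [0.0, 0.0, 0.0], [0.0, 0.0, 0.0], [0.0, 0.0, 0.0], [0.0, 0.0, 0.0]], "grip": [0.5, 0.5, 0.5, 0.5, 0.5]}
{"translation": [[0.023, -0.0, 0.272], [0.044, -0.0, 0.533], [0.064, -0.0, 0.774], [0.081, 0.0, 0.984], [0.096, 0.0, 1.158]], "rotation": [[0.0, 0.0, 0.0], [0.0, 0.0, 0.0], [0.0, 0.0, 0.0], [0.0, 0.0, 0.0], [0.0, 0.0, 0.0]], "grip": [0.5, 0.5, 0.5, 0.5, 0.5]}
{"translation": [[0.011, 0.0, 0.134], [0.018, 0.0, 0.225], [0.022, 0.0, 0.278], [0.024, 0.0, 0.3], [0.024, 0.0, 0.303]], "rotation": [[0.0, 0.0, 0.0], [0.0, 0.0, 0.0], [0.0, 0.0, 0.0], [0.0, 0.0, 0.0], [0.0, 0.0, 0.0]], "grip": [0.5, 0.5, 0.5, 0.5, 0.5]}
tilt
[ 0.4903 -0.1049  0.0707] [ 0.5004 -0.1064  0.0791] [ 0.  0. -1.
[... 872 characters left out ...]
on": [[-0.002, -0.01, 0.0], [-0.005, -0.02, 0.0], [-0.008, -0.03, -0.0], [-0.012, -0.039, 0.0], [-0.016, -0.049, 0.0]], "rotation": [[0.0, -0.0, -0.021], [0.0, -0.0, -0.042], [0.0, -0.0, -0.062], [0.0, -0.0, -0.083], [-0.0, -0.0, -0.104]], "grip": [0.5, 0.5, 0.5, 0.5, 0.5]}
{"translation": [[-0.003, -0.01, -0.0], [-0.006, -0.02, 0.0], [-0.01, -0.029, 0.0], [-0.014, -0.039, -0.0], [-0.019, -0.048, 0.0]], "rotation": [[0.0, -0.0, -0.021], [0.0, -0.0, -0.042], [0.0, -0.0, -0.062], [0.0, -0.0, -0.083], [0.0, -0.0, -0.104]], "grip": [0.5, 0.5, 0.5, 0.5, 0.5]}
{"translation": [[-0.003, -0.01, -0.0], [-0.003, -0.01, -0.0]], "rotation": [[0.0, -0.0, -0.021], [0.0, -0.0, -0.021]], "grip": [0.5, 0.5]}
```

Call:
{"name": "arm_command", "arguments": {"translation": [[0,0,0.005],[0,0,0.03],[0.01,0,0.08],[0.015,0,0.17],[0.025,0,0.3]], "rotation": [[0,0,0],[0,0,0],[0,0,0],[0,0,0],[0,0,0]], "grip": [0.5,0.5,0.5,0.5,0.5]}}

```text
time_s: 8.3
position: [0.5302, 0.1007, 0.1114]
tcp_rot: [[-0.99, 0.0, -0.138], [0.138, -0.0, -0.99], [-0.0, -1.0, 0.0]]
force: [0.1, -0.2, -1.6]
opening: 0.712
```

Call:
{"name": "arm_command", "arguments": {"translation": [[0.015,0,0.17],[0.03,0,0.36],[0.045,0,0.56],[0.065,0,0.78],[0.082,0,1]], "rotation": [[0,0,0],[0,0,0],[0,0,0],[0,0,0],[0,0,0]], "grip": [0.5,0.5,0.5,0.5,0.5]}}

```text
time_s: 8.8
position: [0.5122, 0.0211, 0.1114]
tcp_rot: [[-0.99, -0.0, -0.139], [0.139, -0.0, -0.99], [0.0, -1.0, 0.0]]
force: [0.6, 1.0, -0.3]
opening: 0.71
```

Call:
{"name": "arm_command", "arguments": {"translation": [[0.018,0,0.22],[0.035,0,0.43],[0.05,0,0.63],[0.067,0,0.82],[0.082,0,1]], "rotation": [[0,0,0],[0,0,0],[0,0,0],[0,0,0],[0,0,0]], "grip": [0.5,0.5,0.5,0.5,0.5]}}

```text
time_s: 9.3
position: [0.4945, -0.0572, 0.1114]
tcp_rot: [[-0.99, -0.0, -0.14], [0.14, -0.0, -0.99], [0.0, -1.0, 0.0]]
force: [-0.7, -0.4, -1.3]
opening: 0.711
```

Call:
{"name": "arm_command", "arguments": {"translation": [[0.013,0,0.16],[0.024,0,0.3],[0.034,0,0.42],[0.042,0,0.51],[0.047,0,0.57]], "rotation": [[0,0,0],[0,0,0],[0,0,0],[0,0,0],[0,0,0]], "grip": [0.5,0.5,0.5,0.5,0.5]}}

```text
time_s: 9.8
position: [0.485, -0.1007, 0.1113]
tcp_rot: [[-0.99, 0.0, -0.139], [0.139, 0.0, -0.99], [0.0, -1.0, -0.0]]
force: [0.3, 1.0, -1.1]
opening: 0.712
```

Call:
{"name": "arm_command", "arguments": {"translation": [[0,0,0.03],[0,0,0.045],[0,0,0.05],[0,0,0.05],[0,0,0.05]], "rotation": [[0,0,0],[0,0,0],[0,0,0],[0,0,0],[0,0,0]], "grip": [0.5,0.5,0.5,0.5,0.5]}}

```text
time_s: 10.3
position: [0.4846, -0.1038, 0.1113]
tcp_rot: [[-0.99, -0.0, -0.138], [0.138, 0.0, -0.99], [0.0, -1.0, -0.0]]
force: [-0.6, 0.5, -2.0]
opening: 0.709
```

```bash
python3 c.py w4.png
```

```text
10.3 [ 0.4846 -0.1038  0.1113] [-25.0325  32.8313 107.1948   0.0027  39.9801  72.9059] 
 [[-0.9904 -0.0001 -0.1381]
 [ 0.1381  0.0001 -0.9904]
 [ 0.0001 -1.     -0.0001]]
cam [ 0.564  -0.1151  0.251 ]
tin 0.67 [321.6   295.104] [ 0.4472 -0.0982  0.008 ]
ball_center 0.68 [320.32  315.792] [ 0.4404 -0.0964  0.026 ]
dish 0.69 [323.008 149.28 ] [ 0.5501 -0.1135  0.    ]
dish_well 0.67 [321.408 149.184] [ 0.5509 -0.1126  0.01  ]
```

View pics/w4.png

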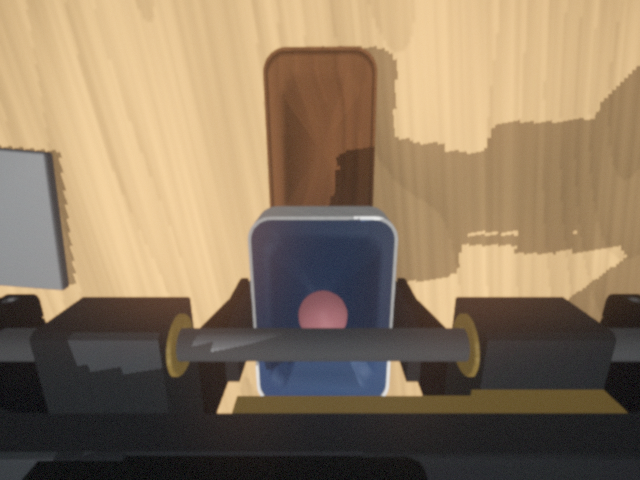

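Call:
{"name": "arm_command", "arguments": {"translation": [[0,0.005,0],[0,0.03,0],[-0.005,0.08,0],[-0.012,0.155,0],[-0.023,0.25,0]], "rotation": [[0,0,-0.004],[0,0,-0.024],[0,0,-0.068],[0,0,-0.132],[0,0,-0.208]], "grip": [0.5,0.5,0.5,0.5,0.5]}}

```text
time_s: 11.15
position: [0.4864, -0.1045, 0.0915]
tcp_rot: [[-0.966, -0.217, -0.139], [0.136, 0.03, -0.99], [0.219, -0.976, 0.001]]
force: [0.3, 0.3, -2.1]
opening: 0.713
```

Call:
{"name": "arm_command", "arguments": {"translation": [[-0.035,0.09,0],[-0.068,0.167,0],[-0.092,0.22,0],[-0.104,0.245,0],[-0.106,0.25,0]], "rotation": [[0,0,-0.076],[0,0,-0.141],[0,0,-0.185],[0,0,-0.205],[0,0,-0.209]], "grip": [0.5,0.5,0.5,0.5,0.5]}}

```text
time_s: 11.65
position: [0.4906, -0.1049, 0.0693]
tcp_rot: [[-0.897, -0.419, -0.138], [0.125, 0.059, -0.99], [0.424, -0.906, 0.0]]
force: [-0.4, -0.0, -0.4]
opening: 0.708
```

```bash
python3 -c "
from rig import bot,eyes
import cv2
s=bot.read_state();print(s['position'],s['tcp_rot'],s['force'],s['joint_positions'])
a=eyes.capture('scene')['image'];cv2.imwrite('pics/s2.png',cv2.resize(a[150:330,200:440],(800,600),interpolation=cv2.INTER_CUBIC))"
```

```text
[ 0.49064036 -0.10494025  0.06926806] [[-8.97157455e-01 -4.19438527e-01 -1.38491238e-01]
 [ 1.25460476e-01  5.86471839e-02 -9.90363659e-01]
 [ 4.23518795e-01 -9.05887317e-01  7.19884997e-06]] [-0.40685372 -0.02303155 -0.42688026] [-21.56654371  45.53476178  90.16565641  -6.13288608  68.84736003
  79.85378545]
```

View pics/s2.png

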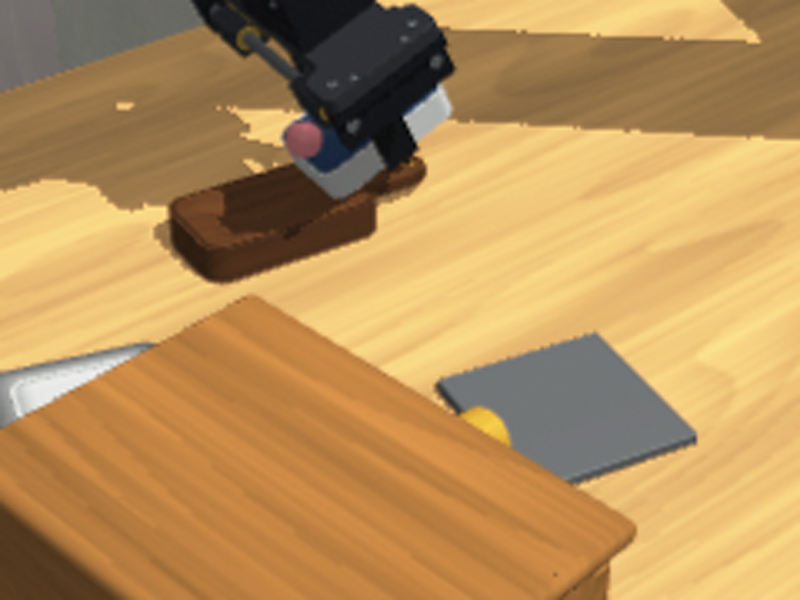

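Call:
{"name": "arm_command", "arguments": {"translation": [[-0.002,-0.02,0],[-0.004,-0.03,0],[-0.007,-0.042,0],[-0.01,-0.052,0],[-0.014,-0.062,0]], "rotation": [[0,0,-0.021],[0,0,-0.041],[0,0,-0.062],[0,0,-0.083],[0,0,-0.104]], "grip": [0.5,0.5,0.5,0.5,0.5]}}

```text
time_s: 12.2
position: [0.4935, -0.1053, 0.0742]
tcp_rot: [[-0.846, -0.515, -0.139], [0.119, 0.072, -0.99], [0.52, -0.854, 0.0]]
force: [0.4, 0.3, -2.1]
opening: 0.709
```

Call:
{"name": "arm_command", "arguments": {"translation": [[-0.002,-0.01,0],[-0.005,-0.02,0],[-0.008,-0.03,0],[-0.012,-0.039,0],[-0.016,-0.049,0]], "rotation": [[0,0,-0.021],[0,0,-0.042],[0,0,-0.062],[0,0,-0.083],[0,0,-0.104]], "grip": [0.5,0.5,0.5,0.5,0.5]}}

```text
time_s: 12.7
position: [0.4965, -0.1057, 0.0767]
tcp_rot: [[-0.785, -0.604, -0.139], [0.11, 0.085, -0.99], [0.61, -0.792, 0.0]]
force: [1.0, -0.1, -1.4]
opening: 0.708
```

Call:
{"name": "arm_command", "arguments": {"translation": [[-0.003,-0.01,0],[-0.006,-0.02,0],[-0.01,-0.03,0],[-0.014,-0.039,0],[-0.019,-0.048,0]], "rotation": [[0,0,-0.021],[0,0,-0.042],[0,0,-0.062],[0,0,-0.083],[0,0,-0.104]], "grip": [0.5,0.5,0.5,0.5,0.5]}}

```text
time_s: 13.2
position: [0.5001, -0.1062, 0.0788]
tcp_rot: [[-0.714, -0.686, -0.139], [0.1, 0.096, -0.99], [0.693, -0.721, -0.0]]
force: [0.3, 0.2, -2.1]
opening: 0.712
```

Call:
{"name": "arm_command", "arguments": {"translation": [[-0.003,-0.01,0],[-0.003,-0.01,0],[-0.003,-0.01,0],[-0.003,-0.01,0],[-0.003,-0.01,0]], "rotation": [[0,0,-0.021],[0,0,-0.021],[0,0,-0.021],[0,0,-0.021],[0,0,-0.021]], "grip": [0.5,0.5,0.5,0.5,0.5]}}

```text
time_s: 13.7
position: [0.5006, -0.1063, 0.0794]
tcp_rot: [[-0.7, -0.7, -0.139], [0.098, 0.098, -0.99], [0.707, -0.707, 0.0]]
force: [0.0, 0.7, -1.1]
opening: 0.709
```

```bash
python3 -c "
from rig import bot,eyes
import cv2
s=bot.read_state();print(s['time_s'],s['position'],s['tcp_rot'],s['force'],s['joint_positions'])
a=eyes.capture('scene')['image'];cv2.imwrite('pics/s3.png',cv2.resize(a[150:330,200:440],(800,600),interpolation=cv2.INTER_CUBIC))"
```

```text
13.7 [ 0.50061111 -0.10630071  0.07942684] [[-7.00338811e-01 -7.00218472e-01 -1.38634921e-01]
 [ 9.80417220e-02  9.80176617e-02 -9.90343556e-01]
 [ 7.07045522e-01 -7.07168035e-01  5.05208567e-06]] [ 0.00212288  0.74732341 -1.06049934] [-19.82831708  54.09937765  75.8815298   -8.37951216  94.34927943
  80.9134288 ]
```

View pics/s3.png

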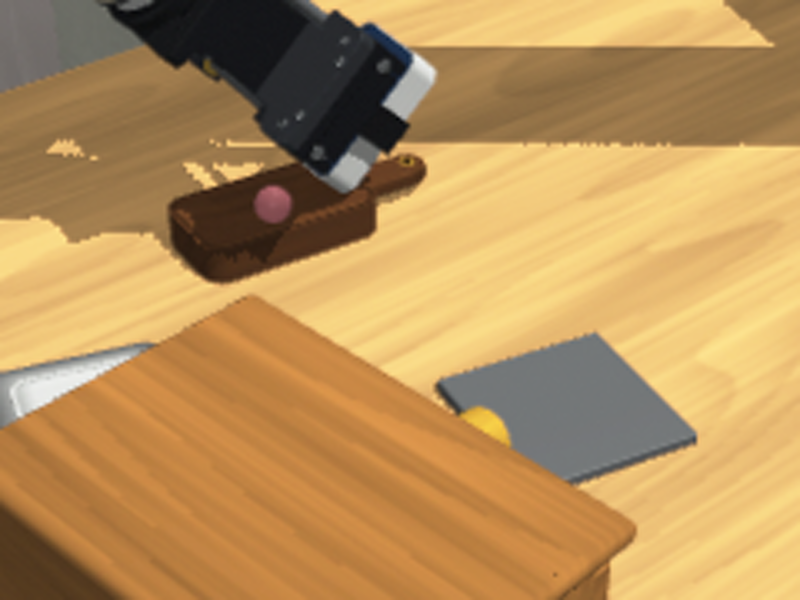

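```bash
python3 - <<'E'
from plan import *
yaw=172.05
P0=np.array([.5006,-.1063,.0794]);R0=down(yaw,-45);P1=P0+[-.0,0,.05];R=down(yaw);G=np.array([.5357,.1247,.13])
st=(P0,R0)
emit([(P0+(P1-P0)*k,down(yaw,-45+40*k)) for k in (.15,.4,.65,.85,1)],.5,st);st=(P1,down(yaw,-5))
seq=[(P1+(G-P1)*k,down(yaw,-5*(1-min(1,4*k)))) for k in (1/3,2/3,1)]
for q in seq: emit([q],.5,st); st=q
H=G.copy();H[2]=.0322
emit([(G+(H-G)*k,R) for k in (.3,.5,.7,.8,.81)],.5,st)
E
```

```text
{"translation": [[0.066, -0.066, 0.0], [0.177, -0.177, 0.0], [0.287, -0.287, 0.0], [0.376, -0.376, 0.0], [0.442, -0.442, 0.0]], "rotation": [[-0.0, -0.0, 0.1], [0.0, 0.0, 0.267], [-0.0, 0.0, 0.433], [0.0, 0.0, 0.567], [0.0, -0.0, 0.667]], "grip": [0.5, 0.5, 0.5, 0.5, 0.5]}
{"translation": [[-0.011, -0.004, -0.973]], "rotation": [[0.0, 0.0, 0.083]], "grip": [0.5]}
{"translation": [[-0.012, -0.002, -0.973]], "rotation": [[0.0, 0.0, 0.0]], "grip": [0.5]}
{"translation": [[-0.012, -0.003, -0.973]], "rotation": [[0.0, 0.0, 0.0]], "grip": [0.5]}
{"translation": [[0.0, 0.367, 0.0], [0.0, 0.611, 0.0], [0.0, 0.856, 0.0], [0.0, 0.978, 0.0], [0.0, 0.99, 0.0]], "rotation": [[0.0, 0.0, 0.0], [0.0, 0.0, 0.0], [0.0, 0.0, 0.0], [0.0, 0.0, 0.0], [0.0, 0.0, 0.0]], "grip": [0.5, 0.5, 0.5, 0.5, 0.5]}
```

Call:
{"name": "arm_command", "arguments": {"translation": [[0.066,-0.066,0],[0.177,-0.177,0],[0.287,-0.287,0],[0.376,-0.376,0],[0.442,-0.442,0]], "rotation": [[0,0,0.1],[0,0,0.24],[0,0,0.38],[0,0,0.52],[0,0,0.667]], "grip": [0.5,0.5,0.5,0.5,0.5]}}

```text
time_s: 14.25
position: [0.5014, -0.1066, 0.131]
tcp_rot: [[-0.987, -0.082, -0.138], [0.138, 0.01, -0.99], [0.083, -0.997, 0.001]]
force: [-0.3, -0.0, -1.5]
opening: 0.707
```

Call:
{"name": "arm_command", "arguments": {"translation": [[0,0,-0.1],[0,0,-0.3],[-0.01,0,-0.6],[-0.011,-0.004,-0.9],[-0.011,-0.004,-0.97]], "rotation": [[0,0,0.05],[0,0,0.083],[0,0,0.083],[0,0,0.083],[0,0,0.083]], "grip": [0.5,0.5,0.5,0.5,0.5]}}

```text
time_s: 14.75
position: [0.5117, -0.0277, 0.1299]
tcp_rot: [[-0.991, -0.005, -0.136], [0.136, 0.001, -0.991], [0.005, -1.0, -0.0]]
force: [0.8, -0.2, -0.6]
opening: 0.713
```

Call:
{"name": "arm_command", "arguments": {"translation": [[0,0,-0.25],[0,0,-0.5],[-0.01,0,-0.75],[-0.012,0,-0.97]], "rotation": [[0,0,0],[0,0,0],[0,0,0],[0,0,0]], "grip": [0.5,0.5,0.5,0.5]}}

```text
time_s: 15.15
position: [0.524, 0.0474, 0.1296]
tcp_rot: [[-0.99, -0.004, -0.138], [0.139, 0.0, -0.99], [0.004, -1.0, 0.0]]
force: [-0.6, 0.2, -0.6]
opening: 0.713
```

Call:
{"name": "arm_command", "arguments": {"translation": [[0,0,-0.25],[0,0,-0.5],[-0.01,0,-0.75],[-0.012,0,-0.97],[-0.012,0,-0.97]], "rotation": [[0,0,0],[0,0,0],[0,0,0],[0,0,0],[0,0,0]], "grip": [0.5,0.5,0.5,0.5,0.5]}}

```text
time_s: 15.65
position: [0.5359, 0.1251, 0.1296]
tcp_rot: [[-0.991, -0.004, -0.136], [0.136, 0.001, -0.991], [0.004, -1.0, -0.0]]
force: [0.2, -0.3, -0.9]
opening: 0.712
```

Call:
{"name": "arm_command", "arguments": {"translation": [[0,0.2,0],[0,0.4,0],[0,0.6,0],[0,0.8,0],[0,0.8,0]], "rotation": [[0,0,0],[0,0,0],[0,0,0],[0,0,0],[0,0,0]], "grip": [0.5,0.5,0.5,0.5,0.5]}}

```text
time_s: 16.15
position: [0.5339, 0.1227, 0.0637]
tcp_rot: [[-0.99, -0.009, -0.139], [0.139, -0.0, -0.99], [0.009, -1.0, 0.001]]
force: [-1.1, -0.2, -1.5]
opening: 0.71
```

```bash
python3 -c "
from rig import bot
s=bot.read_state();print(s['time_s'],s['position'],s['tcp_rot'],s['force'],s['joint_positions'])"
```

```text
16.15 [0.53385853 0.12267196 0.06372054] [[-9.90220995e-01 -8.95083030e-03 -1.39220198e-01]
 [ 1.39226112e-01 -3.80190131e-05 -9.90260616e-01]
 [ 8.85836172e-03 -9.99959940e-01  1.28383653e-03]] [-1.07954212 -0.22913182 -1.51279281] [1.24491068e+00 4.02594229e+01 1.00571819e+02 1.40391762e-02
 3.96815371e+01 9.92371234e+01]
```

Call:
{"name": "arm_command", "arguments": {"translation": [[0,0.15,0],[0,0.25,0],[0,0.3,0],[0,0.3,0]], "rotation": [[0,0,0],[0,0,0],[0,0,0],[0,0,0]], "grip": [0.5,0.5,0.5,0.5]}}

```text
time_s: 16.55
position: [0.5351, 0.1238, 0.041]
tcp_rot: [[-0.99, -0.005, -0.139], [0.139, 0.0, -0.99], [0.005, -1.0, 0.0]]
force: [0.2, -0.1, -1.2]
opening: 0.711
```

```bash
python3 -c "
from rig import bot
s=bot.read_state();print(s['time_s'],s['position'],s['tcp_rot'],s['force'],s['joint_positions'])"
```

```text
16.55 [0.5351171  0.12379731 0.04100711] [[-9.90332177e-01 -4.90111440e-03 -1.38629572e-01]
 [ 1.38628860e-01  4.86175329e-04 -9.90344285e-01]
 [ 4.92118892e-03 -9.99987871e-01  1.97960832e-04]] [ 0.15347827 -0.07892651 -1.18124656] [1.34842823e+00 4.25811739e+01 1.00898622e+02 5.75203326e-02
 3.68002994e+01 9.92708671e+01]
```

Call:
{"name": "arm_command", "arguments": {"translation": [[0,0.04,0],[0,0.075,0],[0,0.1,0],[0,0.115,0],[0,0.115,0]], "rotation": [[0,0,0.005],[0,0,0.005],[0,0,0.005],[0,0,0.005],[0,0,0.005]], "grip": [0.5,0.5,0.5,0.5,0.5]}}

```text
time_s: 17.05
position: [0.5353, 0.1239, 0.0322]
tcp_rot: [[-0.99, 0.001, -0.138], [0.138, -0.0, -0.99], [-0.001, -1.0, 0.0]]
force: [-0.3, -0.4, -0.3]
opening: 0.707
```

Call:
{"name": "arm_command", "arguments": {"translation": [[0,0.008,0],[0,0.008,0],[0,0.008,0],[0,0.008,0],[0,0.008,0]], "rotation": [[0,0,0],[0,0,0],[0,0,0],[0,0,0],[0,0,0]], "grip": [0.5,-0.43,-0.6,-0.8,-1]}}

```text
time_s: 17.55
position: [0.5356, 0.1239, 0.0318]
tcp_rot: [[-0.99, 0.002, -0.139], [0.139, -0.0, -0.99], [-0.002, -1.0, -0.0]]
force: [-1.0, -0.3, 0.0]
opening: 0.899
```

Call:
{"name": "arm_command", "arguments": {"translation": [[0,0,0],[0,0,0],[0,-0.1,0],[0,-0.5,0],[0,-0.8,0]], "rotation": [[0,0,0],[0,0,0],[0,0,0],[0,0,0],[0,0,0]], "grip": [-1,-1,-1,-1,-1]}}

```text
time_s: 18.05
position: [0.5353, 0.1239, 0.0968]
tcp_rot: [[-0.99, 0.001, -0.139], [0.139, -0.0, -0.99], [-0.001, -1.0, 0.0]]
force: [-0.5, -0.1, 0.2]
opening: 0.996
```

Call:
{"name": "arm_command", "arguments": {"translation": [[0,-0.5,0.1],[0,-0.8,0.3],[0,-0.8,0.7],[0,-0.8,1],[0,-0.8,1]], "rotation": [[0,0,0],[0,0,0],[0,0,0],[0,0,0],[0,0,0]], "grip": [-1,-1,-1,-1,-1]}}

```text
time_s: 18.55
position: [0.524, 0.0424, 0.1606]
tcp_rot: [[-0.99, 0.002, -0.142], [0.142, -0.001, -0.99], [-0.002, -1.0, 0.001]]
force: [0.1, 1.0, 0.5]
opening: 1.0
```

Call:
{"name": "arm_command", "arguments": {"translation": [[0,0,0.4],[0,0,0.8],[0,0,1],[0,0,1]], "rotation": [[0,0,0],[0,0,0],[0,0,0],[0,0,0]], "grip": [-1,-1,-1,-1]}}

```text
time_s: 18.95
position: [0.5132, -0.0356, 0.1599]
tcp_rot: [[-0.99, 0.002, -0.141], [0.141, -0.0, -0.99], [-0.002, -1.0, -0.0]]
force: [-0.4, -0.7, -0.8]
opening: 1.003
```

```bash
python3 c.py w5.png; python3 - <<'E'
from h import *
c=snap('top')
for th,z in [('tin',0.008),('ball_center',.021),('dish_well',.01),('dish',0),('handle_end',.016)]:
    r=models.spot_point('top',th)
    if r: p=np.array(r[0]['point'])*[640,480];print(th,round(r[0]['conf'],2),p,ray(c,p,z))
E
```

```text
18.95 [ 0.5132 -0.0356  0.1599] [-16.442   28.9542 102.6444   0.0206  48.303   81.6701] 
 [[-0.99    0.0017 -0.1413]
 [ 0.1413 -0.0002 -0.99  ]
 [-0.0017 -1.     -0.    ]]
cam [ 0.5924 -0.0471  0.2997]
tin 0.71 [128.128 226.32 ] [0.5378 0.124  0.008 ]
ball_center 0.63 [412.48  176.112] [ 0.5489 -0.1092  0.026 ]
dish 0.97 [405.824 169.392] [ 0.5509 -0.1101  0.    ]
dish_well 0.78 [412.224 170.112] [ 0.551 -0.113  0.01 ]
handle_end 0.64 [402.816 297.312] [ 0.4448 -0.096   0.016 ]
tin 0.55 [301.632 248.496] [0.53335833 0.11701828 0.008     ]
dish_well 0.38 [406.528 293.376] [ 0.43938096 -0.10692728  0.01      ]
handle_end 0.75 [405.504 294.384] [ 0.43739641 -0.10366306  0.016     ]
```

View pics/w5.png

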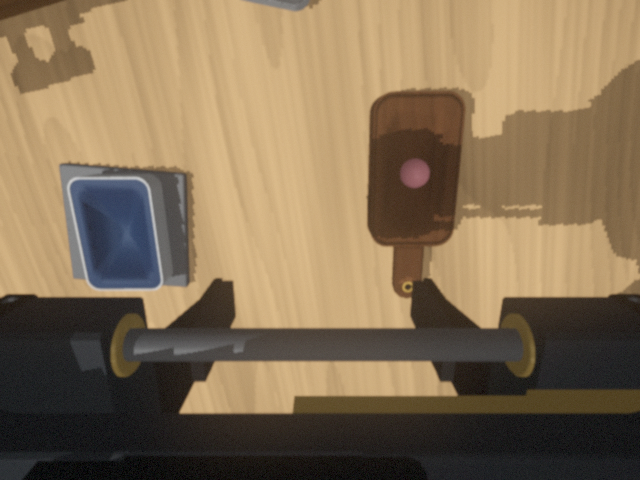

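Call:
{"name": "arm_command", "arguments": {"translation": [[-0.2,0,0.4],[-0.49,0,0.886],[-0.49,0.3,0.886],[-0.49,0.75,0.886],[-0.49,0.75,0.886]], "rotation": [[0,0,0],[0,0,0],[0,0,0],[0,0,0],[0,0,0]], "grip": [-1,-1,-1,-1,-1]}}

```text
time_s: 20.1
position: [0.539, -0.1095, 0.096]
tcp_rot: [[-0.99, -0.008, -0.14], [0.14, 0.004, -0.99], [0.008, -1.0, -0.002]]
force: [-0.4, 1.0, 0.9]
opening: 0.999
```

Call:
{"name": "arm_command", "arguments": {"translation": [[0,0,0],[0,0,0]], "rotation": [[0,0,0],[0,0,0]], "grip": [-1,-1]}}

```text
time_s: 20.3
position: [0.543, -0.1103, 0.101]
tcp_rot: [[-0.99, 0.003, -0.138], [0.138, -0.001, -0.99], [-0.004, -1.0, 0.001]]
force: [-0.2, -0.2, 0.7]
opening: 1.002
```

```bash
python3 c.py w6.png
```

```text
20.3 [ 0.543  -0.1103  0.101 ] [-23.0472  36.7342  99.2483   0.0271  43.8115  74.8746] 
 [[-0.9904  0.0034 -0.1382]
 [ 0.1382 -0.0011 -0.9904]
 [-0.0036 -1.      0.0006]]
cam [ 0.622  -0.1214  0.2409]
ball_center 0.63 [322.688 247.776] [ 0.5516 -0.1119  0.026 ]
dish 0.79 [323.2   236.784] [ 0.551  -0.1123  0.    ]
dish_well 0.75 [323.008 241.92 ] [ 0.5504 -0.112   0.01  ]
handle_end 0.7 [324.224 378.912] [ 0.4477 -0.0987  0.016 ]
```

View pics/w6.png

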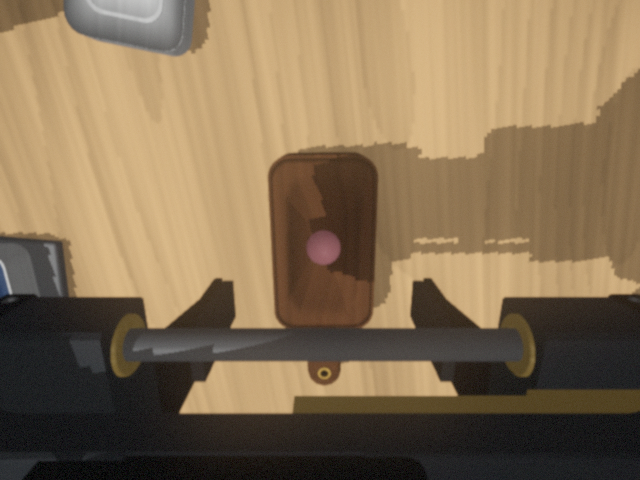

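Call:
{"name": "arm_command", "arguments": {"translation": [[0,0.15,0],[0,0.35,0],[0,0.55,0],[0,0.68,0],[0,0.7,0]], "rotation": [[0,0,0],[0,0,0],[0,0,0],[0,0,0],[0,0,0]], "grip": [-1,-1,-1,-1,-1]}}

```text
time_s: 21.15
position: [0.5411, -0.1098, 0.0419]
tcp_rot: [[-0.99, -0.002, -0.139], [0.139, 0.001, -0.99], [0.002, -1.0, -0.001]]
force: [0.6, -0.4, 0.2]
opening: 1.0
```

Call:
{"name": "arm_command", "arguments": {"translation": [[0,0.08,0],[0,0.14,0],[0,0.16,0],[0,0.16,0],[0,0.16,0]], "rotation": [[0,0,0],[0,0,0],[0,0,0],[0,0,0],[0,0,0]], "grip": [-1,-1,-1,-1,-1]}}

```text
time_s: 21.65
position: [0.5425, -0.1103, 0.0312]
tcp_rot: [[-0.99, 0.002, -0.139], [0.139, -0.0, -0.99], [-0.002, -1.0, 0.0]]
force: [-0.6, 0.5, -0.1]
opening: 1.0
```

```bash
python3 -c "
from rig import bot
s=bot.read_state();print(s['time_s'],s['position'],s['tcp_rot'],s['force'],s['joint_positions'])"
```

```text
21.65 [ 0.54245165 -0.11027762  0.03117612] [[-9.90345267e-01  1.89077473e-03 -1.38609802e-01]
 [ 1.38609239e-01 -4.26571067e-04 -9.90347059e-01]
 [-1.93165013e-03 -9.99998122e-01  1.60373791e-04]] [-0.55073085  0.47414476 -0.06273898] [-2.30694188e+01  4.36842773e+01  1.00659354e+02  3.43391121e-02
  3.55471268e+01  7.48700614e+01]
```

Call:
{"name": "arm_command", "arguments": {"translation": [[0,0.04,0.005],[0,0.078,0.008],[0,0.078,0.008],[0,0.078,0.008],[0,0.078,0.008]], "rotation": [[0,0,0],[0,0,0],[0,0,0],[0,0,0],[0,0,0]], "grip": [-1,-1,-0.8,-0.65,-0.58]}}

```text
time_s: 22.15
position: [0.5422, -0.1109, 0.0247]
tcp_rot: [[-0.99, 0.001, -0.139], [0.139, -0.0, -0.99], [-0.001, -1.0, 0.0]]
force: [0.8, 0.2, 0.9]
opening: 0.832
```

Call:
{"name": "arm_command", "arguments": {"translation": [[0,0,0],[0,0,0],[0,0,0],[0,0,0],[0,0,0]], "rotation": [[0,0,0],[0,0,0],[0,0,0],[0,0,0],[0,0,0]], "grip": [-0.54,-0.5,-0.4,0,0.5]}}

```text
time_s: 22.65
position: [0.5422, -0.1108, 0.0247]
tcp_rot: [[-0.99, 0.001, -0.139], [0.139, -0.0, -0.99], [-0.001, -1.0, -0.0]]
force: [-0.2, 0.2, 1.2]
opening: 0.753
```

Call:
{"name": "arm_command", "arguments": {"translation": [[0,0,0],[0,0,0],[0,0,0],[0,0,0],[0,0,0]], "rotation": [[0,0,0],[0,0,0],[0,0,0],[0,0,0],[0,0,0]], "grip": [0.5,0.5,0.5,0.5,0.5]}}

```text
time_s: 23.15
position: [0.5422, -0.1108, 0.0247]
tcp_rot: [[-0.99, 0.001, -0.139], [0.139, -0.0, -0.99], [-0.001, -1.0, 0.0]]
force: [0.4, 0.6, 1.5]
opening: 0.759
```

Call:
{"name": "arm_command", "arguments": {"translation": [[0,-0.01,0],[0,-0.03,0],[0,-0.06,0],[0,-0.1,0],[0,-0.15,0]], "rotation": [[0,0,0],[0,0,0],[0,0,0],[0,0,0],[0,0,0]], "grip": [0.5,0.5,0.5,0.5,0.5]}}

```text
time_s: 23.65
position: [0.542, -0.1108, 0.0368]
tcp_rot: [[-0.99, 0.001, -0.139], [0.139, -0.0, -0.99], [-0.001, -1.0, -0.0]]
force: [0.2, 0.3, -1.4]
opening: 0.757
```

```bash
python3 - <<'E'
from h import *
s=bot.read_state();print(s['time_s'],s['position'],s['tcp_rot'],s['force'],s['moment'])
c=snap('wrist','w7.png')
for th in ['ball_center','dish_well','dish']:
    r=models.spot_point('wrist',th)
    if r: p=np.array(r[0]['point'])*[640,480];print(th,round(r[0]['conf'],2),p,ray(c,p,.033))
E
```

```text
23.65 [ 0.54203764 -0.11084181  0.03682649] [[-9.90339336e-01  1.03982155e-03 -1.38661160e-01]
 [ 1.38661114e-01 -1.17090455e-04 -9.90339882e-01]
 [-1.04601265e-03 -9.99999453e-01 -2.82235302e-05]] [ 0.24413582  0.29827227 -1.42981253] [-0.0057117   0.14961677  0.0191434 ]
ball_center 0.7 [320.704 299.904] [ 0.55029652 -0.11147518  0.033     ]
dish_well 0.87 [319.68  291.216] [ 0.55446782 -0.11161552  0.033     ]
dish 0.83 [323.968 281.712] [ 0.5586369  -0.11406874  0.033     ]
```

Call:
{"name": "arm_command", "arguments": {"translation": [[0,-0.06,0],[0,-0.13,0],[0,-0.21,0],[0,-0.3,0],[0,-0.4,0]], "rotation": [[0,0,0],[0,0,0],[0,0,0],[0,0,0],[0,0,0]], "grip": [0.5,0.5,0.5,0.5,0.5]}}

```text
time_s: 24.35
position: [0.5421, -0.1108, 0.0694]
tcp_rot: [[-0.99, 0.001, -0.139], [0.139, -0.0, -0.99], [-0.001, -1.0, 0.0]]
force: [0.8, -0.2, -1.6]
opening: 0.757
```

Call:
{"name": "arm_command", "arguments": {"translation": [[0,-0.1,0],[0,-0.2,0],[0,-0.3,0],[0,-0.4,0],[0,-0.5,0]], "rotation": [[0,0,0],[0,0,0],[0,0,0],[0,0,0],[0,0,0]], "grip": [0.5,0.5,0.5,0.5,0.5]}}

```text
time_s: 24.85
position: [0.542, -0.1108, 0.1094]
tcp_rot: [[-0.99, 0.001, -0.139], [0.139, -0.0, -0.99], [-0.001, -1.0, 0.0]]
force: [0.5, -0.0, -1.9]
opening: 0.757
```

Call:
{"name": "arm_command", "arguments": {"translation": [[0,-0.1,0],[0,-0.2,0],[0,-0.29,0],[0,-0.37,0],[0,-0.44,0]], "rotation": [[0,0,0],[0,0,0],[0,0,0],[0,0,0],[0,0,0]], "grip": [0.5,0.5,0.5,0.5,0.5]}}

```text
time_s: 25.35
position: [0.542, -0.1108, 0.1444]
tcp_rot: [[-0.99, 0.001, -0.139], [0.139, -0.0, -0.99], [-0.001, -1.0, 0.0]]
force: [0.1, -0.1, -1.5]
opening: 0.755
```

Call:
{"name": "arm_command", "arguments": {"translation": [[0,-0.06,0],[0,-0.11,0],[0,-0.15,0],[0,-0.175,0],[0,-0.19,0]], "rotation": [[0,0,0],[0,0,0],[0,0,0],[0,0,0],[0,0,0]], "grip": [0.5,0.5,0.5,0.5,0.5]}}

```text
time_s: 25.85
position: [0.5419, -0.1108, 0.1591]
tcp_rot: [[-0.99, 0.001, -0.139], [0.139, -0.0, -0.99], [-0.001, -1.0, 0.0]]
force: [-1.1, -0.2, -1.6]
opening: 0.757
```

Call:
{"name": "arm_command", "arguments": {"translation": [[0,0,0],[0,0,0],[0,0,0],[0,0,0],[0,0,0]], "rotation": [[0,0,0],[0,0,0],[0,0,0],[0,0,0],[0,0,0]], "grip": [0.5,0.5,0.5,0.5,0.5]}}

```text
time_s: 26.35
position: [0.5419, -0.1108, 0.1589]
tcp_rot: [[-0.99, 0.001, -0.139], [0.139, -0.0, -0.99], [-0.001, -1.0, -0.0]]
force: [0.3, -0.1, -1.2]
opening: 0.753
```

```bash
cat > d.py <<'E'
from h import *
import sys
np.set_printoptions(precision=4,suppress=True)
s=bot.read_state();print(s['time_s'],s['position'],s['tcp_rot'],s['force'],s['joint_positions'])
c=snap('wrist',sys.argv[1]);h=s['position'][2]-.0247
for th,z in [('ball_center',.021),('dish_well',.01),('dish',0),('handle_end',.016)]:
    r=models.spot_point('wrist',th)
    if r: p=np.array(r[0]['point'])*[640,480];print(th,round(r[0]['conf'],2),p,ray(c,p,h+z))
E
python3 d.py w8.png
```

```text
26.35 [ 0.5419 -0.1108  0.1589] [[-0.9903  0.0011 -0.1386]
 [ 0.1386 -0.0001 -0.9903]
 [-0.0011 -1.     -0.    ]] [ 0.2716 -0.0755 -1.2114] [-23.1405  31.4307  97.1658   0.0235  51.3453  74.8115]
ball_center 0.59 [320.32 304.32] [ 0.5482 -0.111   0.1552]
dish 0.85 [320.576 278.4  ] [ 0.5514 -0.1114  0.1342]
```

View pics/w8.png

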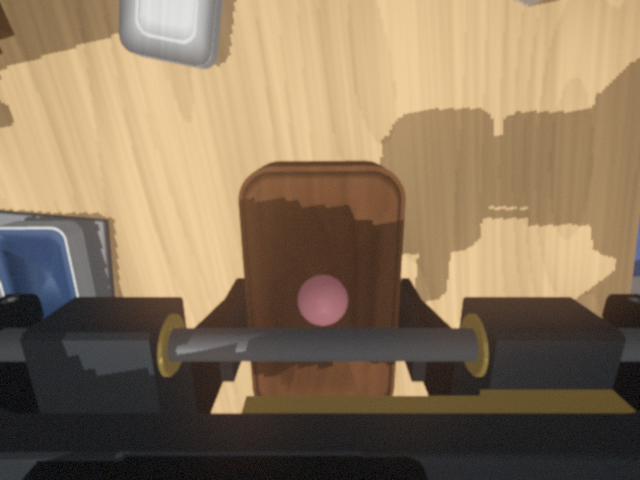

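```bash
python3 - <<'E'
from plan import *
P0=np.array([.5419,-.1108,.1589]);y0=172.03;R0=down(y0);C=P0-.008*R0[:,0]
def q(a): R=down(y0+a);return C+.008*R[:,0],R
emit([q(97.9*k) for k in smooth(40)],.5,(P0,R0))
E
```

```text
{"translation": [[-0.0, 0.0, 0.0], [-0.0, 0.0, 0.0], [-0.0, 0.0, 0.001], [-0.0, 0.0, 0.001], [-0.0, 0.0, 0.003]], "rotation": [[0.0, -0.0, 0.0], [0.0, -0.002, 0.0], [0.0, -0.006, 0.0], [0.0, -0.014, 0.0], [0.0, -0.026, 0.0]], "grip": [0.5, 0.5, 0.5, 0.5, 0.5]}
{"translation": [[-0.0, 0.0, 0.002], [-0.0, 0.0, 0.004], [-0.0, 0.0, 0.007], [-0.001, 0.0, 0.01], [-0.001, 0.0, 0.015]], "rotation": [[0.0, -0.017, 0.0], [0.0, -0.04, 0.0], [0.0, -0.069, 0.0], [0.0, -0.103, 0.0], [0.0, -0.143, 0.0]], "grip": [0.5, 0.5, 0.5, 0.5, 0.5]}
{"translation": [[-0.0, 0.0, 0.004], [-0.001, 0.0, 0.01], [-0.002, 0.0, 0.016], [-0.003, 0.0, 0.022], [-0.004, 0.0, 0.029]], "rotation": [[0.0, -0.046, 0.0], [0.0, -0.097, 0.0], [0.0, -0.154, 0.0], [0.0, -0.215, 0.0], [0.0, -0.28, 0.0]], "grip": [0.5, 0.5, 0.5, 0.5, 0.5]}
{"translation": [[-0.001, 0.0, 0.007], [-0.002, 0.0, 0.014], [-0.003, 0.0, 0.022], [-0.005, 0.0, 0.03], [-0.008, 0.0, 0.037]], "rotation": [[0.0, -0.069, 0.0], [0.0, -0.141, 0.0], [0.0, -0.215, 0.0], [0.0, -0.29, 0.0], [0.0, -0.367, 0.0]], "grip": [0.5, 0.5, 0.5, 0.5, 0.5]}
{"translation": [[-0.0
[... 363 characters left out ...]
, 0.0, 0.029]], "rotation": [[0.0, -0.065, 0.0], [0.0, -0.126, 0.0], [0.0, -0.183, 0.0], [0.0, -0.234, 0.0], [0.0, -0.28, 0.0]], "grip": [0.5, 0.5, 0.5, 0.5, 0.5]}
{"translation": [[-0.001, 0.0, 0.004], [-0.001, 0.0, 0.008], [-0.001, 0.0, 0.01], [-0.001, 0.0, 0.013], [-0.002, 0.0, 0.015]], "rotation": [[0.0, -0.04, 0.0], [0.0, -0.074, 0.0], [0.0, -0.103, 0.0], [0.0, -0.125, 0.0], [0.0, -0.142, 0.0]], "grip": [0.5, 0.5, 0.5, 0.5, 0.5]}
{"translation": [[0.0, 0.0, 0.001], [0.0, 0.0, 0.002], [0.0, 0.0, 0.002], [0.0, 0.0, 0.002], [0.0, 0.0, 0.002]], "rotation": [[0.0, -0.013, 0.0], [0.0, -0.021, 0.0], [0.0, -0.025, 0.0], [0.0, -0.026, 0.0], [0.0, -0.027, 0.0]], "grip": [0.5, 0.5, 0.5, 0.5, 0.5]}
```

Call:
{"name": "arm_command", "arguments": {"translation": [[0,0,0.001],[0,0,0.003],[0,0,0.006],[0,0,0.01],[0,0,0.015]], "rotation": [[0,-0.007,0],[0,-0.025,0],[0,-0.055,0],[0,-0.095,0],[0,-0.142,0]], "grip": [0.5,0.5,0.5,0.5,0.5]}}

```text
time_s: 27.1
position: [0.5418, -0.112, 0.1591]
tcp_rot: [[-1.0, 0.001, 0.012], [-0.012, -0.0, -1.0], [-0.001, -1.0, 0.0]]
force: [0.4, 0.4, -1.7]
opening: 0.756
```

Call:
{"name": "arm_command", "arguments": {"translation": [[0,0,0.005],[-0.001,0,0.01],[-0.002,0,0.016],[-0.003,0,0.022],[-0.004,0,0.029]], "rotation": [[0,-0.051,0],[0,-0.104,0],[0,-0.16,0],[0,-0.219,0],[0,-0.28,0]], "grip": [0.5,0.5,0.5,0.5,0.5]}}

```text
time_s: 27.6
position: [0.5422, -0.1143, 0.159]
tcp_rot: [[-0.953, 0.001, 0.302], [-0.302, -0.0, -0.953], [-0.001, -1.0, 0.001]]
force: [-0.4, -0.2, -1.1]
opening: 0.753
```

Call:
{"name": "arm_command", "arguments": {"translation": [[-0.001,0,0.007],[-0.002,0,0.014],[-0.003,0,0.022],[-0.005,0,0.03],[-0.008,0,0.037]], "rotation": [[0,-0.069,0],[0,-0.141,0],[0,-0.215,0],[0,-0.29,0],[0,-0.367,0]], "grip": [0.5,0.5,0.5,0.5,0.5]}}

```text
time_s: 28.1
position: [0.5436, -0.117, 0.159]
tcp_rot: [[-0.77, 0.001, 0.637], [-0.637, -0.0, -0.77], [-0.001, -1.0, 0.001]]
force: [0.2, -0.8, -1.9]
opening: 0.76
```

Call:
{"name": "arm_command", "arguments": {"translation": [[0,0,0.008],[-0.001,0,0.016],[-0.003,0,0.024],[-0.005,0,0.031],[-0.007,0,0.038]], "rotation": [[0,-0.076,0],[0,-0.152,0],[0,-0.226,0],[0,-0.298,0],[0,-0.367,0]], "grip": [0.5,0.5,0.5,0.5,0.5]}}

```text
time_s: 28.6
position: [0.546, -0.119, 0.159]
tcp_rot: [[-0.475, 0.001, 0.88], [-0.88, -0.0, -0.475], [-0.0, -1.0, 0.001]]
force: [-0.9, -0.3, -2.7]
opening: 0.757
```

Call:
{"name": "arm_command", "arguments": {"translation": [[0,0,0.007],[-0.001,0,0.013],[-0.002,0,0.019],[-0.003,0,0.024],[-0.004,0,0.029]], "rotation": [[0,-0.065,0],[0,-0.126,0],[0,-0.183,0],[0,-0.234,0],[0,-0.28,0]], "grip": [0.5,0.5,0.5,0.5,0.5]}}

```text
time_s: 29.1
position: [0.5482, -0.1198, 0.159]
tcp_rot: [[-0.202, 0.001, 0.979], [-0.979, -0.0, -0.202], [-0.0, -1.0, 0.001]]
force: [0.3, -0.5, -1.1]
opening: 0.755
```

Call:
{"name": "arm_command", "arguments": {"translation": [[-0.001,0,0.004],[-0.001,0,0.008],[-0.001,0,0.01],[-0.001,0,0.013],[-0.002,0,0.015]], "rotation": [[0,-0.04,0],[0,-0.074,0],[0,-0.103,0],[0,-0.125,0],[0,-0.142,0]], "grip": [0.5,0.5,0.5,0.5,0.5]}}

```text
time_s: 29.6
position: [0.5494, -0.1199, 0.159]
tcp_rot: [[-0.056, 0.001, 0.998], [-0.998, -0.0, -0.056], [0.0, -1.0, 0.001]]
force: [0.2, 1.4, -0.9]
opening: 0.757
```

Call:
{"name": "arm_command", "arguments": {"translation": [[0,0,0.001],[0,0,0.002],[0,0,0.002],[0,0,0.002],[0,0,0.002]], "rotation": [[0,-0.013,0],[0,-0.021,0],[0,-0.025,0],[0,-0.026,0],[0,-0.027,0]], "grip": [0.5,0.5,0.5,0.5,0.5]}}

```text
time_s: 30.1
position: [0.5495, -0.1199, 0.159]
tcp_rot: [[-0.029, 0.001, 1.0], [-1.0, -0.0, -0.029], [0.0, -1.0, 0.001]]
force: [-0.1, -0.8, -1.7]
opening: 0.757
```

```bash
python3 d.py w9.png
```

```text
30.1 [ 0.5495 -0.1199  0.159 ] [[-0.0291  0.0013  0.9996]
 [-0.9996 -0.0002 -0.0291]
 [ 0.0001 -1.      0.0013]] [-0.1423 -0.7889 -1.6931] [-23.6967  32.002   95.8236   0.0255  52.1048 -22.0475]
ball_center 0.81 [319.424 302.112] [ 0.5482 -0.1125  0.1553]
dish_well 0.65 [319.488 290.016] [ 0.5482 -0.1119  0.1443]
dish 0.75 [323.712 281.712] [ 0.5502 -0.1122  0.1343]
```

Call:
{"name": "arm_command", "arguments": {"translation": [[0,0,0],[0,0,0],[0,0,0],[0,0,0],[0,0,0]], "rotation": [[0,0,0],[0,0,0],[0,0,0],[0,0,0],[0,0,0]], "grip": [0.5,0.5,0.5,0.5,0.5]}}

```text
time_s: 30.85
position: [0.5495, -0.1199, 0.159]
tcp_rot: [[-0.029, 0.001, 1.0], [-1.0, -0.0, -0.029], [0.0, -1.0, 0.001]]
force: [-0.2, 0.5, -1.8]
opening: 0.755
```

Call:
{"name": "arm_command", "arguments": {"translation": [[0,0,0],[0,0,0],[0,0,0],[0,0,0],[0,0,0]], "rotation": [[0,0,0],[0,0,0],[0,0,0],[0,0,0],[0,0,0]], "grip": [0.5,0.5,0.5,0.5,0.5]}}

```text
time_s: 31.35
position: [0.5496, -0.1199, 0.1591]
tcp_rot: [[-0.029, 0.001, 1.0], [-1.0, -0.0, -0.029], [0.0, -1.0, 0.001]]
force: [0.1, 0.0, -1.3]
opening: 0.755
```

```bash
python3 d.py w10.png; python3 d.py w11.png | tail -3; python3 -c "
from h import *
a=snap('scene')[0];cv2.imwrite('pics/s4.png',a)"
```

```text
31.35 [ 0.5496 -0.1199  0.1591] [[-0.0291  0.0013  0.9996]
 [-0.9996 -0.0002 -0.0291]
 [ 0.0002 -1.      0.0013]] [ 0.0686  0.0127 -1.3229] [-23.6968  32.0009  95.8211   0.0245  52.1045 -22.0444]
ball_center 0.81 [319.424 298.176] [ 0.5483 -0.1107  0.1554]
dish_well 0.68 [319.424 291.408] [ 0.5482 -0.1127  0.1444]
dish 0.96 [320.128 280.176] [ 0.5485 -0.1114  0.1344]
handle_end 0.23 [550.208 108.72 ] [ 0.6398 -0.0352  0.1504]
ball_center 0.55 [322.368 303.216] [ 0.5495 -0.1131  0.1554]
dish_well 0.9 [320.32 290.88] [ 0.5486 -0.1124  0.1444]
dish 0.76 [323.2  278.88] [ 0.55   -0.1107  0.1344]
```

View pics/s4.png

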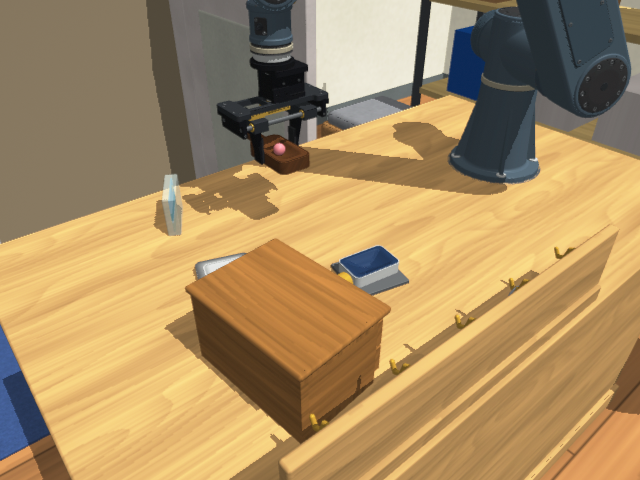

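The scene picture shows the dish held up around (285,155) with the ball at (280,149) in the middle and the handle pointing away from the rail. The tin stands on its coaster at (368,265), and the lid and photo block look where they started.

```bash
python3 -c "
from rig import bot
print(bot.hand_in())"
```

```text
the job is handed in; nothing more can be done
None
```

The job is done and handed in at about 31.5 s of the 61 s limit; the hand-in gives no verdict, so these are my own checks.

**What I did:** I gripped the tin across its sides and tipped it to 45° just above the dish so the ball rolled in. I then levelled it and set it back on its coaster. I took the dish across its long sides, 8 mm from its middle towards the handle. I lifted it about 13 cm and then turned it about 96° around the ball, so the handle points to the doorway.

**Last checks:**
- **Dish height and tilt:** it is about 13.4 cm above the dresser top. The gripper is level to 0.1°; I did not measure the dish's own tilt separately.
- **Handle direction:** about 2° from the doorway, taken from the tool's yaw, since the handle tip itself was hidden from the wrist camera.
- **Ball:** within about 2 mm of the middle in both final wrist readings. The two readings differ by 2–3 mm, about the noise of the detector, so I take it to be at rest.
- **Tin:** measured about 1–2 mm from the coaster's centre right after release, and still on it in the last scene picture.
- **Lid, photo block and chest:** the lid and photo block looked unmoved by eye only; I did not measure their positions at the end. Wrist force readings stayed within about 3 N throughout.

**Disagreements:** after the tin was put back, the top camera gave false points for the dish well (it marked the handle end). It also placed the tin about 7 mm off. I went by the clearer wrist views instead. At the end, a low-confidence handle-tip detection (0.23) in the wrist camera was also clearly wrong, and I ignored it.

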